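Park the care-box lid on the middle rails

ROBOT

A 6-joint arm with a two-finger parallel gripper is mounted at the origin on the work surface. World frame = base frame: x ahead of the robot, y to its left, z up, the work surface at z = 0. Lengths are in m, angles in rad, forces in N, time in s.
With the tool pointing down it reaches from about 0.35 to 0.975 m from the base axis. Payload 7.1 kg.
Tool frame: the origin (TCP) lies at the very end of the fingers, on their centre line; the grasp point (between the pads) lies 19 mm behind it; z points along the fingers, y is the direction in which the jaws open and shut (so a half turn about z gives the same grasp; the last joint's range is limited). The gripper opens to 88 mm and grips with 3 to 60 N. Pads are 20 mm wide; open, the fingers measure 115 mm over their backs; the gripper's body (75 mm by 178 mm) begins 61 mm behind the grasp point.
Start: joints at [-1.321, 0.423, 1.63, -0, 1.089, -0.019], TCP at [0.166, -0.603, 0.188] pointing down, gripper open.
Joint ranges: [-3, 3], [-0.9, 2.11], [0.09, 2.58], [-1.31, 4.45], [0.11, 2.69], [-2.54, 2.54]. Speed limits (rad/s): [2.39, 2.39, 3.01, 3.14, 3.14, 3.14].

INTERFACE

Orientations are given as a rotation vector (axis times angle).
In Python, from cell import robot gives the robot as it stands. Calls block until the motion is done:
- robot.reach(position, orientation): joint-space move of the TCP to a pose.
- robot.move_l(position, rotation=None, feed=0.15, f_stop=None): straight line of the TCP; rotation=None keeps the orientation; feed is the mean speed in m/s. With f_stop (N) it stops when the force on the tool has changed by that much, and returns True; else False.
- robot.movej(angles): joint-space move.
- robot.set_gripper(opening): opening from 0.0 (shut) to 1.0 (fully open); the grip force is fixed at half the most; returns when the fingers have stopped.
- robot.hold(seconds).
- robot.inverse_kinematics(position, orientation): joint angles nearest the present ones, or None.
- robot.sense(): the state.
- robot.get_image(name): name is "scene" or "top"; returns (picture, depth): 480x640x3 uint8, red, green, blue; 480x640 float32, m along the optical axis (not along the pixel's ray), 0 where there is no reading.
- robot.get_calibration(name): a dict with "mtx" (3x3 intrinsics, pixels), "dist_coeffs" ([k1, k2, p1, p2, k3] as OpenCV has them; the pictures are not rectified), "R" (3x3) and "t" (3): a world point X has camera coordinates R X + t. Camera axes: x right, y down, z forward; pixel columns grow to the right and rows downward; lengths in m; the calibration is good to about 2 mm. A picture is of the moment at which its call begins. get_calibration takes no time and is no camera call.
A pose or a line that the arm cannot do raises robot.IKError and nothing moves.
- robot.close_job(): hands the job in, once; it reports no verdict.
Trained networks look in the newest picture that a camera, given by its name, has taken for a name from the list of things; names that differ only in an ending like _2 or _b are one class to them, and where a whole thing is asked for, a point or a joint stands for the part that bears it (a point fixed in the world has none). Each returns a list of dicts, best first, with "conf" (0 to 1); they miss things now and then, are a little off and sometimes report something else, mostly with a low value. They report only what shows in the picture. A call takes as long as a camera call. They do not tell look-alikes from the thing itself.
- robot.search_frame(camera, label): "xyz" ([x, y, z] in m, in world coordinates, good to about 4 mm: the middle of the surface that is visible of it).
- robot.masks_of(camera, label): "region" (480x640 bool, what is visible of it).
The state is a dict: "t": time; "q": joint angles; "joint_velocities": joint speeds; "joint_torque": joint torques, N m; "ee_pos": TCP position; "tool_rot": TCP orientation; "contact_force": force on the tool from outside, world axes, zero at the start; "moment": the same for the moment, N m; "grip_width": opening from 0.0 (shut) to 1.0 (fully open).
Only numpy, scipy, OpenCV 4.12 (cv2) and the standard library are available. Lean on these libraries where they do the work, as an engineer would, in place of code of your own. Each camera call takes 0.05 s, during which the arm holds its last target. There are 200 camera calls.

TASK

Pull the retaining pin out of the staple on the wooden care box and lay the pin on the bare table, clear of the box and the rack. Then lift the lid off the box by its upright grip and slide it, level, onto the middle of the three pairs of rails in the grey rack until it is fully home against the stops at the back, and let go. Leave the cream jar, the brush and the rattle where they are.

Things in the scene. Friction and masses are not known exactly. Their poses are not given: they have to be found in the camera images.
- box: Open-topped light wooden box, fixed to the table, 176 (x) x 126 (y) mm, 50 mm high, walls 8 mm. Origin: centre of its underside, on the table. z up; the staple is at its -x end; the pin is drawn out along the box's +y. The lid rests on the rim, its axes along the box's, kept down by the pin.
- staple (a point): Centre of the opening of the steel staple (inverted U) that stands up from the box through a notch in the lid; axes as the box's. Opening 14.5 mm wide (x), from the lid's top face (58 mm above the table) to 14 mm above that. The staple is 25 (x) x 8 (y) mm, its top 19 mm above the lid.
- pin_grip (a point): Grip point of the loose steel pin (50 g, 83 mm long): in its upright paddle, 10 (x) x 34 (y) x 46 mm (z), 28 mm above the pin's underside. An 8 x 8 mm bar reaches from it along -y through the staple, its tip 66 mm from here. At the start it lies on the lid, axes as the box's. It slides freely along +y; drawn 45 mm it is clear of the staple.
- lid_grip (a point): Centre (to within 8 mm) of the lid's upright grip, a plate 14 (x) x 60 (y) x 60 mm (z) in the middle of the lid: 46 mm above the lid's underside, 38 above its top face. The lid is a loose wooden plate 180 (x) x 130 (y) x 8 mm, 180-360 g, with a notch in its -x edge and under it a locating board 120 x 84 x 5 mm that fits loosely in the box and between the rails.
- rack: Grey plastic rack, fixed, its height over the table differing from start to start; open at the top and at its -x end. Origin: centre of its floor's underside, z up, x the way the lid slides in. Walls 140 mm apart inside, 186 mm long, tops at z = 140 mm. Floor 8 mm thick. Three rail pairs along the walls, top faces at z = 40, 78 and 116 mm.
- middle_home (a point): On the rack, level with the top faces of the middle rails: where the centre of the lid plate's underside is when fully home. Axes as the rack's. Each rail is 15 mm wide, 6 thick, from x = -90 to +90 mm of this point; 32 mm free height between rails. Stops: upright strips at x = +90 mm. The lid may go in either end first.
- jar: Bystander: closed white cream jar, 66 mm across, 60 mm high, standing. Origin: centre of its underside.
- brush: Bystander: grey plastic baby brush, 173 mm long, lying bristles down. Origin: on the table under its middle, x along it.
- rattle: Bystander: wooden rattle, 116 mm long, 48 mm thick, lying. Origin: on the table under its middle, x along it.
Mind the look-alikes: they are no part of the job. Of the things shaped like the part that bears pin_grip, the bare steel one is meant. Leave any red look-alike of the part that bears lid_grip alone.

How it is judged:
By the outcome, as a careful person would: the job done as asked, in the order asked, and still so for the second after the job is handed in, with the robot touching nothing.
It also fails if it takes over 72 s, if anything falls off the work surface, if the arm or the gripper's body presses on something with over 40 N, if the wrist force passes 120 N, or if a joint passes its speed limit or range.

## Working session

There is one attempt and no reset: what is moved stays moved. The work goes in short steps, each a Python script; the robot and the scene stay as the last script left them, time stands still between calls to the robot, and variables do not carry over. Pictures are saved under pics/ and viewed, about 8 in all and at most 12, crops included, and the job is handed in when it is done.

```bash
ls; mkdir -p pics; python3 - <<'E'
from cell import robot
import cv2,numpy as np
for c in ("scene","top"):
    im,d=robot.get_image(c); cv2.imwrite(f"pics/{c}0.png",im[:,:,::-1]); np.save(f"{c}_d.npy",d)
    k=robot.get_calibration(c); print(c,k["mtx"].tolist(),k["dist_coeffs"],(-k["R"].T@k["t"]).round(3),k["R"][2].round(3))
    for l in ("box","staple","pin_grip","lid_grip","rack","middle_home","jar","brush","rattle"):
        for r in robot.search_frame(c,l)[:3]: print(c,l,round(r["conf"],2),np.round(r["xyz"],3))
print(robot.sense())
E
```

```text
pics
scene [[563.3088955550016, 0.0, 313.85123434482136], [0.0, 563.3088955550016, 232.9685661443073], [0.0, 0.0, 1.0]] [-0.10703615  0.          0.          0.          0.        ] [ 1.038 -1.068  0.837] [-0.373  0.732 -0.571]
scene box 0.84 [ 0.596 -0.367  0.026]
scene staple 0.66 [ 0.589 -0.363  0.031]
scene staple 0.49 [ 0.727 -0.272  0.034]
scene pin_grip 0.78 [ 0.697 -0.452  0.018]
scene pin_grip 0.62 [ 0.522 -0.353  0.082]
scene lid_grip 0.67 [ 0.347 -0.215  0.013]
scene lid_grip 0.58 [ 0.566 -0.283  0.064]
scene rack 0.55 [0.497 0.204 0.077]
scene middle_home 0.73 [0.493 0.201 0.078]
scene jar 0.81 [ 0.708 -0.04   0.044]
scene brush 0.83 [0.715 0.282 0.026]
scene rattle 0.83 [ 0.73  -0.272  0.034]
top [[599.8112286513743, 0.0, 325.3133609353586], [0.0, 599.8112286513743, 245.75200157482107], [0.0, 0.0, 1.0]] [-0.0197679  0.         0.         0.         0.       ] [ 0.397 -0.104  1.249] [ 0.106  0.015 -0.994]
top box 0.7 [ 0.545 -0.331  0.017]
top staple 0.48 [ 0.721 -0.261  0.031]
top staple 0.47 [ 0.545 -0.326  0.016]
top pin_grip 0.71 [ 0.521 -0.349  0.084]
top pin_grip 0.
[... 320 characters left out ...]
 0.034]
{'t': 1.0, 'q': array([-1.32098176e+00,  4.23065980e-01,  1.62992072e+00, -1.41219521e-05,
        1.08857907e+00, -1.89932645e-02]), 'joint_velocities': array([ 1.42265423e-03,  2.74639369e-03, -2.61486049e-05, -8.20068548e-04,
        3.12720165e-04,  2.05759459e-03]), 'joint_torque': array([-1.54204590e-03, -5.44579339e+01, -2.74049431e+01,  6.42839796e-02,
        1.68887735e-02, -2.21179158e-05]), 'ee_pos': array([ 0.16600909, -0.60253058,  0.18788816]), 'tool_rot': array([ 3.11323056e+00,  4.20978662e-01, -1.46594767e-05]), 'contact_force': array([-0.39353465, -0.30330788,  0.218584  ]), 'moment': array([-0.03427347,  0.00014395,  0.05427254]), 'grip_width': 0.9999685657286211}
```

View pics/scene0.png

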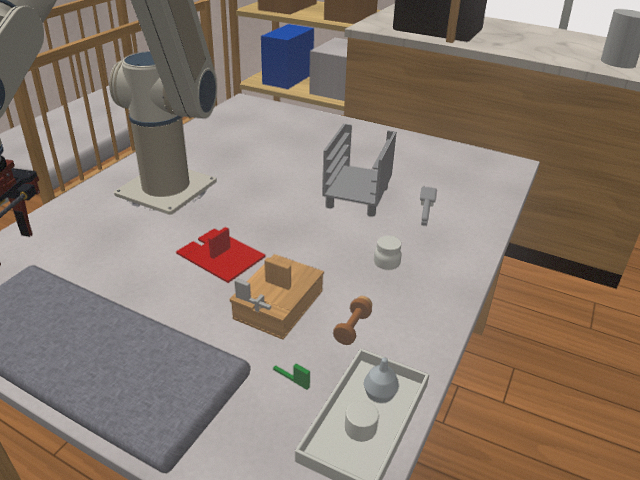

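View pics/top0.png

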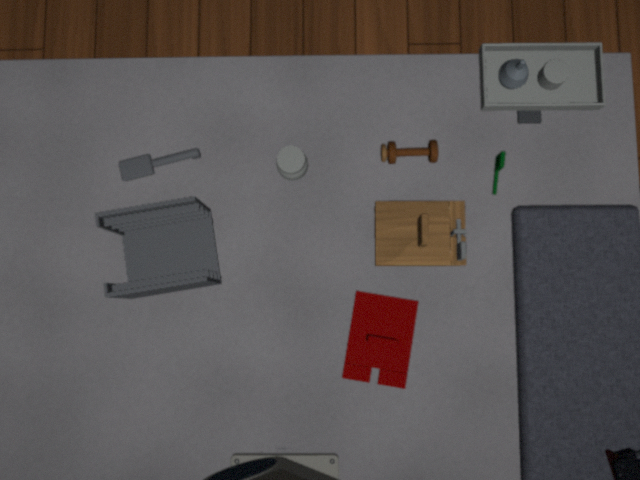

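Candidates for the pin: the steel one in the staple (scene 247,292; top 459,240) versus the green look-alike (scene 297,375; top 499,170). For the lid: the wooden one on the box (scene 278,285; top 422,232) versus the red plate (scene 220,250; top 382,340). I choose the steel pin and the wooden lid, and check both in a close crop along with the point clouds.

```bash
cat > h.py <<'E'
from cell import robot
import numpy as np,cv2
from scipy.spatial.transform import Rotation as Ro
def cloud(c,d):
    k=robot.get_calibration(c); v,u=np.mgrid[0:480,0:640]
    p=cv2.undistortPoints(np.stack([u,v],-1).reshape(-1,1,2).astype(float),k["mtx"],k["dist_coeffs"]).reshape(480,640,2)
    P=np.dstack([p*d[...,None],d]); W=(P-k["t"])@k["R"]; W[d<=0]=np.nan; return W
def sel(W,lo,hi): return W[np.all((W>lo)&(W<hi),-1)]
def down(yaw):  # tool z down, tool y (jaw) along world direction yaw+90deg
    return (Ro.from_euler('z',yaw)*Ro.from_euler('x',np.pi)).as_rotvec()
def rect(p): 
    r=cv2.minAreaRect(p[:,:2].astype(np.float32)); return np.round(r[0],4),np.round(r[1],4),round(r[2],2)
E
python3 - <<'E'
from h import *
S=cv2.imread("pics/scene0.png");T=cv2.imread("pics/top0.png")
def cr(I,x0,y0,w,h): return cv2.resize(I[y0:y0+h,x0:x0+w],(400,300),interpolation=cv2.INTER_CUBIC)
cv2.imwrite("pics/crop1.png",np.vstack([np.hstack([cr(S,300,115,140,105),cr(T,85,185,148,111)]),np.hstack([cr(S,220,245,120,90),cr(T,365,185,120,90)])]))
for c in("scene","top"):
    W=cloud(c,np.load(c+"_d.npy"))
    t=sel(W,[.2,-.6,-.03],[.9,.5,.015]); print(c,"table z",np.median(t[:,2]))
    l=sel(W,[.4,-.42,.05],[.7,-.17,.066]); print(" lid top",rect(l),np.median(l[:,2]),len(l))
    g=sel(W,[.45,-.30,.075],[.65,-.22,.14]); print(" grip",rect(g),g[:,2].max(),len(g))
    p=sel(W,[.45,-.42,.078],[.62,-.31,.14]); print(" pin/staple",rect(p),np.percentile(p[:,2],98),len(p))
    r=sel(W,[.35,.05,.03],[.68,.42,.4]); print(" rack",rect(r),np.percentile(r[:,2],[1,50,99]),len(r)); h=np.histogram(r[:,2],np.arange(.03,.3,.006)); print(h[0])
E
```

```text
scene table z -0.00060024411482115
 lid top (array([ 0.55 , -0.276]), array([0.1847, 0.1321]), 89.87) 0.057770150906860405 2619
 grip (array([ 0.5502, -0.2778]), array([0.0608, 0.0179]), 1.95) 0.12126652315656794 532
 pin/staple (array([ 0.5231, -0.3525]), array([0.0168, 0.0566]), 87.04) 0.10490318884127188 200
 rack (array([0.5136, 0.2277]), array([0.159 , 0.2014]), 8.95) [0.03956061 0.07772841 0.17951183] 3609
[  16   93 1207  176   41   42   37  209  138   55   42   51   39   93
  252   64   55   43   43   56  314  112   86  101  223   21    0    0
    0    0    0    0    0    0    0    0    0    0    0    0    0    0
    0    0]
top table z -0.000848589310801976
 lid top (array([ 0.5508, -0.2764]), array([0.1814, 0.1305]), 89.73) 0.05712260692780164 5165
 grip (array([ 0.5493, -0.2755]), array([0.0146, 0.0596]), 88.36) 0.12451014021263615 324
 pin/staple (array([ 0.5223, -0.3531]), array([0.0585, 0.021 ]), 3.62) 0.1071776652279548 145
 rack (array([0.5619, 0.2373]), array([0.2565, 0.1891]), 9.02) [0.04115773 0.05035709 0.18098732] 9166
[   6  170 3410 1257   31   27   35  205  240   34   36   24   39   95
  367   57   37   38   38   72 1174  480  128  139  825  202    0    0
    0    0    0    0    0    0    0    0    0    0    0    0    0    0
    0    0]
```

View pics/crop1.png

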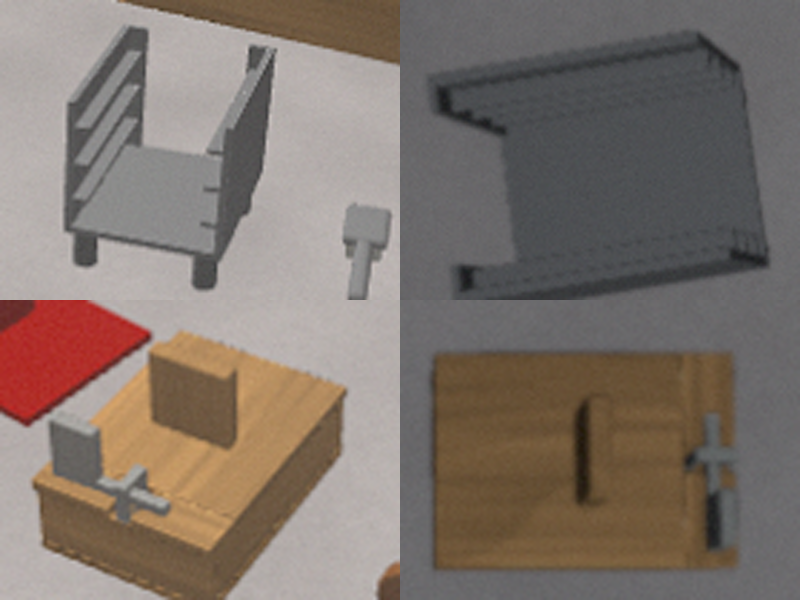

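The crop confirms the bare steel pin is in the staple, with its paddle on the robot side (-x world) and the staple at the -y end. So box x = +y world, and the pin is drawn along -x world. The rack's stop strips are at its +y end and its mouth faces the box. Next I refine the numbers.

```bash
python3 - <<'E'
from h import *
for c in("scene","top"):
    W=cloud(c,np.load(c+"_d.npy"))
    p=sel(W,[.45,-.42,.092],[.62,-.31,.102]); q=sel(W,[.45,-.42,.101],[.62,-.31,.12])
    print(c,"paddle side",np.round(np.percentile(p[:,:2],[3,50,97],axis=0),4).tolist(),len(p),"top",rect(q),np.median(q[:,2]),len(q))
    s=sel(W,[.53,-.40,.064],[.62,-.32,.082]); print(" staple/bar",np.round(np.percentile(s,[2,50,98],axis=0),4).tolist())
    r=sel(W,[.35,.05,.172],[.68,.42,.19]); a=np.deg2rad(99.0)
    best=None
    for a in np.deg2rad(np.arange(94,104,.25)):
        n=np.array([-np.sin(a),np.cos(a)]); y=r[:,:2]@n; m=y>(y.min()+y.max())/2
        e=y[m].std()*m.mean()+y[~m].std()*(1-m.mean())
        if best is None or e<best[0]: best=(e,a,y,m)
    e,a,y,m=best; x=r[:,:2]@[np.cos(a),np.sin(a)]
    print(" rack yaw",np.rad2deg(a),e,"walls y",[np.round(np.percentile(y[k],[2,50,98]),4).tolist() for k in(m,~m)],"x",[np.round(np.percentile(x[k],[.5,99.5]),4).tolist() for k in(m,~m)],"z",np.median(r[:,2]))
    A=sel(W,[.35,.05,.035],[.68,.42,.17])
    print(" layers",[round(float(np.median(z:=A[(A[:,2]>lo)&(A[:,2]<lo+.012),2])),4) for lo in(.04,.073,.111,.148)])
    for k in (m,~m):
        L=cv2.minAreaRect(r[k][:,:2].astype(np.float32)); print("  wall",L)
E
```

```text
scene paddle side [[0.4981, -0.3567], [0.5145, -0.3539], [0.528, -0.3465]] 61 top (array([ 0.5119, -0.3509]), array([0.0342, 0.0124]), 2.61) 0.10337467939174654 55
 staple/bar [[0.5329, -0.3634, 0.0644], [0.5525, -0.3519, 0.067], [0.5754, -0.339, 0.0786]]
 rack yaw 99.0 0.005476230963097841 walls y [[-0.4872, -0.4704, -0.4643], [-0.6213, -0.617, -0.5982]] x [[0.05, 0.2431], [0.0527, 0.2395]] z 0.1772494408754047
 layers [0.0455, 0.0776, 0.1158, 0.1538]
  wall ((0.4403603971004486, 0.21818873286247253), (0.024331243708729744, 0.1937272846698761), 3.3841116428375244)
  wall ((0.5830668210983276, 0.2396853119134903), (0.025490794330835342, 0.18854908645153046), 12.331419944763184)
top paddle side [[0.4936, -0.3563], [0.5071, -0.3489], [0.5247, -0.3456]] 50 top (array([ 0.5099, -0.3497]), array([0.0097, 0.0328]), 89.44) 0.10299606986195853 75
 staple/bar [[0.5323, -0.3625, 0.0642], [0.5508, -0.3506, 0.0683], [0.5725, -0.3393, 0.0803]]
 rack yaw 99.0 0.004637463919036482 walls y [[-0.4857, -0.4685, -0.4643], [-0.6204, -0.6156, -0.5979]] x [[0.0532, 0.2398], [0.0535, 0.2394]] z 0.17821780637832804
 layers [0.0465, 0.0784, 0.1165, 0.1547]
  wall ((0.4398047626018524, 0.21880824863910675), (0.024436108767986298, 0.1888464391231537), 3.591322898864746)
  wall ((0.5853274464607239, 0.24196192622184753), (0.025018995627760887, 0.18836933374404907), 14.76026725769043)
```

```bash
python3 - <<'E'
from h import *
o=down(0.0); px,py=.511,-.3503   # jaw along world y
print(robot.inverse_kinematics([px,py,.2],o))
robot.set_gripper(.55)
robot.reach([px,py,.2],o)
robot.move_l([px,py,.068],feed=.1,f_stop=8)
s=robot.sense();print(s["t"],s["ee_pos"],s["contact_force"],s["q"])
robot.set_gripper(0.0); s=robot.sense();print(s["grip_width"]*88,s["contact_force"],s["moment"])
print(robot.move_l([px,py,.0695],feed=.03,f_stop=10))
print(robot.move_l([px-.062,py,.0695],feed=.06,f_stop=12))
s=robot.sense();print(s["t"],s["grip_width"]*88,s["ee_pos"],s["contact_force"])
im,d=robot.get_image("scene"); cv2.imwrite("pics/s2.png",cv2.resize(im[190:370,160:400,::-1],(800,600)))
E
```

```text
[-6.20149584e-01  4.02081805e-01  1.63230159e+00 -4.44089210e-16
  1.10720926e+00  9.50646743e-01]
4.8167 [ 0.51145305 -0.35062889  0.06870665] [ 0.63118997 -0.26950504  0.95630412] [-6.20152250e-01  5.65995006e-01  1.71382466e+00 -1.03477637e-05
  8.60488859e-01  9.50648822e-01]
8.633703068644595 [-0.33773807 -0.08036448  0.69380617] [-0.00887281  0.0303827   0.01011269]
False
False
6.9667 8.594447946451657 [ 0.44940808 -0.35042615  0.06956329] [ 0.92946043 -0.11049121 -0.82261308]
```

View pics/s2.png

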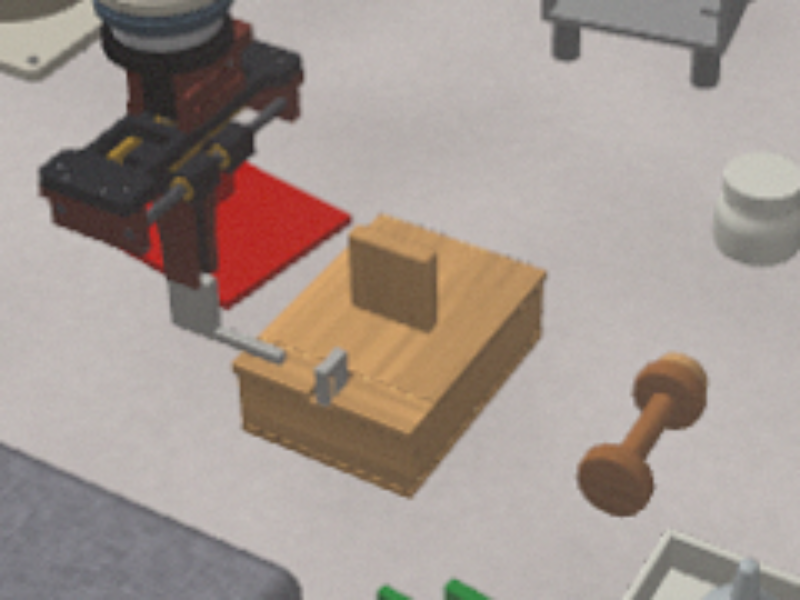

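The pin (crop 240,330) is out and its tip (280,355) is clear of the staple (330,375). I'll carry it over to bare table at about (0.40, 0.0).

```bash
python3 - <<'E'
from h import *
o=down(0.0); px,py=.449,-.3503
robot.move_l([px,py,.17],feed=.15)
robot.reach([.40,0.0,.15],o)
robot.move_l([.40,0,.03],feed=.12)
print(robot.move_l([.40,0,.009],feed=.02,f_stop=3))
s=robot.sense();print(s["t"],s["ee_pos"],s["contact_force"],s["grip_width"]*88)
robot.hold(.2); robot.set_gripper(.35)
robot.move_l([.40,0,.15],feed=.12)
robot.reach([.45,-.12,.30],o)
s=robot.sense();print(s["t"])
im,d=robot.get_image("scene"); cv2.imwrite("pics/s3.png",im[:,:,::-1])
im,d2=robot.get_image("top")
for c,D in(("scene",d),("top",d2)):
    W=cloud(c,D)
    l=sel(W,[.4,-.42,.05],[.7,-.17,.066]); print(c," lid top",rect(l),np.median(l[:,2]),len(l))
    g=sel(W,[.45,-.32,.118],[.65,-.22,.135]); print(" grip",rect(g),np.median(g[:,2]),len(g))
    g=sel(W,[.34,-.04,.006],[.5,.04,.07]); print(" pin",rect(g),g[:,2].max(),len(g))
E
```

```text
True
11.25 [ 3.99792084e-01 -2.63566189e-05  9.89104837e-03] [0.70510657 0.79294974 4.00737459] 8.74103661907258
14.1333
scene  lid top (array([ 0.5504, -0.2773]), array([0.1854, 0.1316]), 89.83) 0.05762843399517536 2802
 grip (array([ 0.5522, -0.2769]), array([0.0136, 0.0555]), 86.43) 0.11881885914473977 41
 pin (array([ 0.4221, -0.0024]), array([0.0861, 0.019 ]), 1.87) 0.05040801597762654 216
top  lid top (array([ 0.5505, -0.2764]), array([0.1807, 0.1303]), 89.86) 0.05709647594294396 3708
 grip (array([ 0.547 , -0.2751]), array([0.0134, 0.0516]), 88.58) 0.11902854627865875 52
 pin (array([0.4397, 0.0299]), array([0.0333, 0.    ]), 172.98) 0.007500437912988012 2
```

View pics/s3.png

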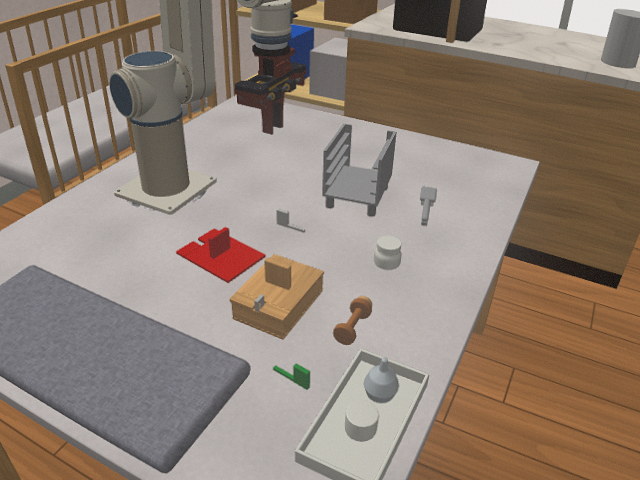

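The pin lies on bare table at scene (290,222), clear of everything, and the staple is empty. Now I grasp the lid, lift it and stage it before the rack, then measure the alignment.

```bash
cat >> h.py <<'E'
A=np.deg2rad(99.0); EX=np.array([np.cos(A),np.sin(A)]); N=np.array([-np.sin(A),np.cos(A)])
def rk(x,y=-.5427): return x*EX+y*N
def P(x,z,y=-.5427): return [*rk(x,y),z]
E
python3 - <<'E'
from h import *
gx,gy,gz=.5505,-.2757,.0765
robot.set_gripper(.5)
robot.reach([gx,gy,.2],down(0))
robot.move_l([gx,gy,gz],feed=.1,f_stop=8)
s=robot.sense();print(s["ee_pos"],s["contact_force"])
robot.set_gripper(0.0); s=robot.sense();print(s["grip_width"]*88,s["contact_force"],s["moment"],s["ee_pos"])
print(robot.move_l([gx,gy,.105],feed=.05,f_stop=15)); s=robot.sense();print(s["contact_force"],s["moment"])
robot.move_l([gx,gy,.17],feed=.12)
robot.move_l(P(-.065,.17),rotation=down(A-np.pi/2),feed=.15)
robot.move_l(P(-.065,.150),feed=.06); robot.hold(.2)
s=robot.sense();print(s["t"],s["ee_pos"],s["grip_width"]*88,s["contact_force"],s["moment"])
for c in("scene","top"):
    im,d=robot.get_image(c); cv2.imwrite(f"pics/{c}4.png",im[:,:,::-1]); np.save(c+"_d4.npy",d)
    W=cloud(c,d); l=sel(W,[.42,-.09,.115],[.67,.14,.14])
    xy=np.c_[l[:,:2]@EX,l[:,:2]@N,l[:,2]]; L=l[:,2]
    print(c,rect(l),"rackframe",rect(xy),np.percentile(L,[5,50,95]),len(l))
    G=np.c_[xy[:,:2],np.ones(len(xy))]; print(" tilt",np.linalg.lstsq(G,xy[:,2],rcond=None)[0])
E
python3 - <<'E'
import cv2,numpy as np
a=cv2.imread("pics/scene4.png")[90:330,200:460];b=cv2.imread("pics/top4.png")[150:390,90:350]
cv2.imwrite("pics/c4.png",cv2.resize(np.hstack([a,b]),(800,370)))
E
```

```text
[ 0.55103205 -0.27597576  0.07722836] [ 0.14669045 -0.52767086  0.39649602]
13.399731018174824 [-1.33485733 -0.01394876  1.27535998] [ 0.12540049  0.02891367 -0.10339338] [ 0.55056662 -0.27573086  0.07663616]
False
[ 0.99423704  0.67827635 -2.10111542] [0.0634315  0.05649056 0.03948764]
21.7 [0.54643828 0.02071742 0.15025831] 13.639218257009825 [-0.00591342  0.59030395 -1.9439602 ] [0.03651435 0.03408236 0.00120633]
scene (array([0.5381, 0.0377]), array([0.1418, 0.2265]), 9.86) rackframe (array([-0.0469, -0.5373]), array([0.2265, 0.1418]), 0.86) [0.1262727  0.13084826 0.1343734 ] 1705
 tilt [-0.00867759  0.00025897  0.13010155]
top (array([0.5456, 0.0201]), array([0.1297, 0.1801]), 8.91) rackframe (array([-0.0655, -0.542 ]), array([0.1297, 0.1801]), 89.91) [0.12729217 0.13073906 0.13410211] 1473
 tilt [ 0.00076521 -0.00181624  0.12985513]
```

View pics/c4.png

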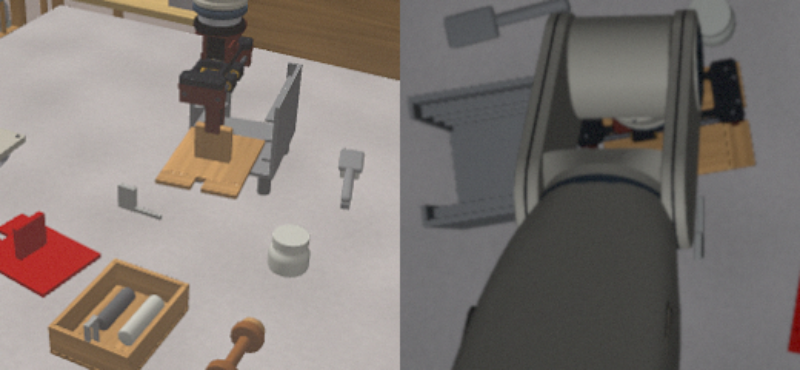

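The lid is held level, with its centre within 1 mm of the rack's midline, parallel to the rack and about 6 mm above the middle rails. Sliding it in.

```bash
python3 - <<'E'
from h import *
def st(m):
    s=robot.sense(); p=s["ee_pos"]; print(m,round(s["t"],2),"rack xy",np.round([p[:2]@EX,p[:2]@N],4),"z",round(p[2],4),s["contact_force"].round(2),s["moment"].round(3),round(s["grip_width"]*88,2))
print(robot.move_l(P(.05,.150),feed=.08,f_stop=8)); st("half")
print(robot.move_l(P(.125,.150),feed=.08,f_stop=8)); st("nearly")
print(robot.move_l(P(.125,.141),feed=.02,f_stop=2.0)); st("down")
z=robot.sense()["ee_pos"][2]
print(robot.move_l(P(.155,z),feed=.025,f_stop=7)); st("home")
for c in("scene","top"):
    im,d=robot.get_image(c); cv2.imwrite(f"pics/{c}5.png",im[:,:,::-1])
    W=cloud(c,d); l=sel(W,[.38,.1,.11],[.67,.36,.14]); print(c,rect(np.c_[l[:,:2]@EX,l[:,:2]@N]),np.median(l[:,2]))
E
```

```text
False
half 23.38 rack xy [ 0.0496 -0.5427] z 0.15 [ 0.02  0.13 -2.13] [ 0.016 -0.008 -0.041] 13.81
False
nearly 24.48 rack xy [ 0.1247 -0.5426] z 0.15 [-0.33 -0.33 -2.08] [ 0.088  0.014 -0.024] 13.95
True
down 24.84 rack xy [ 0.1247 -0.5429] z 0.1438 [ 0.5  -0.3   3.03] [-0.003 -0.056  0.006] 13.65
True
home 25.63 rack xy [ 0.1433 -0.5428] z 0.1439 [ 0.7  -2.06  3.81] [-0.188 -0.089  0.079] 13.59
scene (array([ 0.143 , -0.5435]), array([0.156 , 0.1952]), 89.88) 0.12345475375794808
top (array([ 0.1166, -0.5422]), array([0.129 , 0.1562]), 0.08) 0.12447031557586301
```

The stop came at x' = 0.1433, where 0.1434 was predicted. One more gentle nudge to confirm, then release and verify.

```bash
python3 - <<'E'
from h import *
def st(m):
    s=robot.sense(); p=s["ee_pos"]; print(m,round(s["t"],2),"rack xy",np.round([p[:2]@EX,p[:2]@N],4),"z",round(p[2],4),s["contact_force"].round(2),s["moment"].round(3),round(s["grip_width"]*88,2))
print(robot.move_l(P(.149,.1438),feed=.015,f_stop=12)); st("push")
robot.set_gripper(.5); st("open")
p=robot.sense()["ee_pos"]
robot.move_l([p[0],p[1],.28],feed=.12)
robot.reach([.35,-.25,.35],down(0)); st("away")
ims=[]
for c in("scene","top"):
    im,d=robot.get_image(c); W=cloud(c,d); ims.append(im)
    l=sel(W,[.38,.1,.118],[.67,.36,.134]); q=np.c_[l[:,:2]@EX,l[:,:2]@N]; q=q[(abs(q[:,1]+.5427)<.05)]
    G=np.c_[q,np.ones(len(q))]; zz=l[abs(l[:,:2]@N+.5427)<.05,2]
    print(c,"lid x' range",np.percentile(q[:,0],[.5,99.5]).round(4),"z",np.median(zz).round(4),"tilt",np.linalg.lstsq(G,zz,rcond=None)[0][:2].round(4))
    pn=sel(W,[.34,-.04,.006],[.5,.04,.07]); print(" pin",rect(pn) if len(pn)>3 else None)
    for n in("jar","brush","rattle"): 
        r=robot.search_frame(c,n); print(" ",n,r[0]["xyz"] if r else None)
a=cv2.resize(ims[0][100:250,260:460],(400,300),interpolation=3);b=cv2.resize(ims[1][170:320,70:270],(400,300),interpolation=3)
cv2.imwrite("pics/c6.png",np.vstack([np.hstack([a,b]),np.hstack([cv2.resize(i,(400,300)) for i in ims])])[:,:,::-1])
E
```

```text
True
push 25.99 rack xy [ 0.1432 -0.5428] z 0.1438 [ 0.04 -2.05  3.01] [-0.183 -0.055  0.002] 13.76
open 26.65 rack xy [ 0.1432 -0.5429] z 0.1439 [-0.72 -1.22  0.47] [ 0.009 -0.014  0.018] 43.78
away 29.78 rack xy [-0.3013 -0.307 ] z 0.3498 [-0.99  0.15 -0.2 ] [ 0.034 -0.03  -0.013] 43.9
scene lid x' range [0.0489 0.2315] z 0.1236 tilt [ 0.0103 -0.0025]
 pin (array([ 0.4228, -0.0019]), array([0.0164, 0.0839]), 88.27)
  jar [0.7088, -0.0383, 0.0408]
  brush [0.7142, 0.2813, 0.0281]
  rattle [0.7267, -0.2721, 0.0312]
top lid x' range [0.0532 0.2329] z 0.1246 tilt [ 0.0001 -0.0001]
 pin (array([ 0.4356, -0.0137]), array([0.1153, 0.0457]), 0.11)
  jar [0.6967, -0.0172, 0.0608]
  brush [0.7086, 0.2936, 0.0293]
  rattle [0.7239, -0.2588, 0.0323]
```

View pics/c6.png

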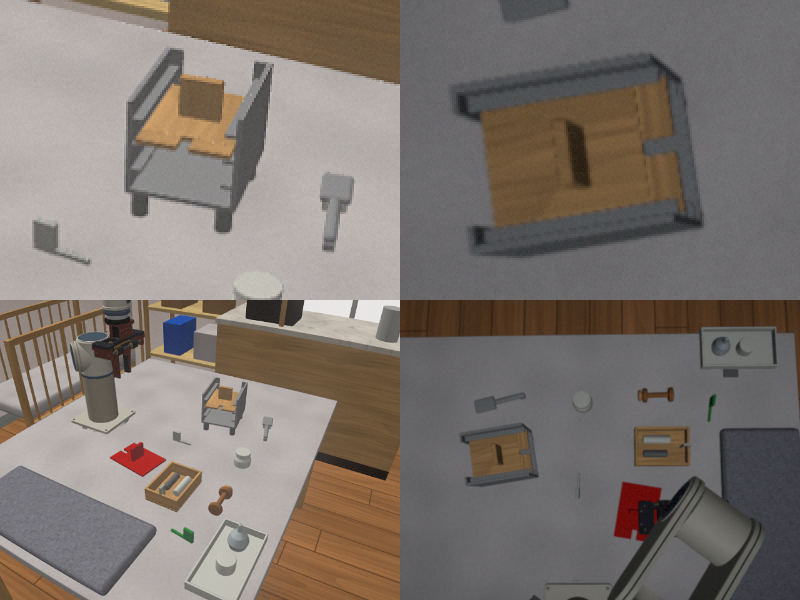

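The lid sits on the middle rails: its top is at 0.1246 m, which is the middle rail height plus 8 mm, and its rear edge is at the stops. The pin and the three bystanders are undisturbed, so I'm handing in.

```bash
python3 -c "
from h import *
print(robot.close_job())"
```

```text
the job is handed in; nothing more can be done
None
```

The pin is on the bare table and the lid is fully home on the middle rails, so I handed the job in at about 30 s of the 72 s allowed.

- **Pin:** I drew the bare steel pin 62 mm out of the staple and set it down at about (0.40, 0.00), clear of the box and the rack. The last look shows it still there. The top camera's size for the pin was muddled (115 × 46 mm), but the scene camera's fit and the picture agree.
- **Lid:** I lifted it by its grip, slid it in level and lowered it onto the middle rails.
    - **Home:** Two pushes against the stops ended within 0.1 mm of each other (0.1433 and 0.1432), where I had predicted 0.1434.
    - **After release:** The top camera shows the lid's far edge at 0.233, against stops expected at about 0.2335. Its top is at 0.1246 m and it is level. The scene camera puts it 1–2 mm lower and further out, with a slight apparent tilt of about 0.6°, within its calibration error.
- **Bystanders:** The jar, brush and rattle are where they started, to within what the networks can measure. I left the red and green look-alikes alone.
- **Robot:** The gripper is open and clear of everything. The readings I took showed about 4 N at most on the wrist.

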